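# Close the cold press at the glass bench

### The job

Lift the yellow guard off the blue press and hang it astride the horizontal rail, let go of it, then pick up the aluminium plate by its red handle and lower it, underside down, into the press channel; sliding it along the channel as needed, find the locating pin hidden beneath it so that the plate drops on. Press the plate fully down against the springs and finish while still gripping its handle and holding it pressed down. Leave the glass globes, spectacles and other things on the bench where they are.

Things in the scene. Friction and masses are not known exactly. Their poses are not given: they have to be found in the camera images.
- press: Blue press base, 170 x 110 x 30 mm, fixed; origin at the centre of its underside on the bench, z up, x along the channel. Two steel fences 160 mm long, inner faces at y = -33 and +33 mm, form a channel along x, open at both ends; they are upright to 52 mm above the bench, then flare outward at 45 degrees to about 61 mm. The brass sprung pad lies between them.
- pad (a joint): Travel in m of the press's sprung brass pad (two strips 140 x 21 mm, 18 mm gap along the middle for the pin): 0 = up, 0.005 = fully down (hard stop). About 5 N starts it moving, 10 N (plate's weight included) takes it fully down; it springs back when let go. The plate's own weight does not sink it.
- pad_top (a point): Centre of the channel at the level of the pad's top: 36 mm above the bench, 31 mm with the pad fully down. The fixed steel pin, 10 mm diameter, chamfered tip 44 mm above the bench, stands on the channel's centre line, anywhere within 15 mm of this point along x; where is not reported. Until its hole meets the pin, the plate rides with its underside on the tip; then it drops 8 mm to the pad.
- guard: Yellow sheet-metal saddle (inverted U), loose, about 0.14 kg; origin midway between its legs' feet, z up. Tunnel along x 60 mm long, 26 mm wide inside, 34 outside (y); roof underside 50, top 54 mm above the origin. On top a black upright grip, 44 mm (x) by 14 mm (y), from 54 to 94 mm, taken across its y. Starts standing on the pad in the channel, over the pin, about parallel to it.
- guard_roof (a point): Centre of the underside of the guard's roof, the place that rests on the rail (50 mm above the guard's origin).
- rail: Steel rail fixed to the bench: a horizontal round bar, 14 mm diameter, 260 mm long, its axis 110 mm above the bench, on a post at each end. Origin on the bench under the middle of the bar; the bar runs along its y.
- rail_mid (a point): Middle of the bar, on its axis, 110 mm above the bench; the bar runs along y, z is up. The guard hangs with its tunnel along the bar.
- plate: Aluminium plate, loose, about 0.26 kg, 100 (x) by 60 (y) by 20 mm thick; origin at the centre of its underside, z up. A blind round hole, 18 mm diameter, 15 mm deep, opens there. On top a red upright handle 50 mm (x) by 14 mm (y), from 20 to 65 mm above the underside, taken across its y. Lies hole down; in the channel its x goes along the press's x (either way round), 3 mm play each side.
- globe_clear: Bystander: clear glass globe on a cork ring, 70 mm diameter, 88 mm tall, origin under its centre.
- globe_amber: Bystander: amber glass globe on a cork ring, 70 mm diameter, 88 mm tall, origin under its centre.
- spectacles: Bystander: light brown safety spectacles with blue-tinted lenses, folded, 132 mm wide, 45 mm tall; origin on the bench under the middle.
- tweezers: Bystander: steel tweezers, 150 mm long, 8 mm tall, lying flat; origin under the middle.
- paddle: Bystander: shaping paddle, wooden handle and dark graphite blade, 235 mm long, 24 mm tall, lying flat.
- mandrel_block: Bystander: wooden block with three holes, 90 x 50 x 40 mm, origin under its centre.
Mind the look-alikes: they are no part of the job. What is shaped like the plate but pink is not meant.

How it is judged:
By the outcome, as a careful person would: the job done as asked, in the order asked, and still so for the second after the job is handed in, while the arm keeps its last pose, push and grip.
It also fails if it takes over 72 s, if anything falls off the work surface, if the arm or the gripper's body presses on something with over 40 N, if the wrist force passes 120 N, or if a joint passes its speed limit or range.

### The arm

A 6-joint arm with a two-finger parallel gripper is mounted at the origin on the work surface. World frame = base frame: x ahead of the robot, y to its left, z up, the work surface at z = 0. Lengths are in m, angles in degrees, forces in N, time in s.
With the tool pointing down it reaches from about 0.275 to 0.75 m from the base axis. Payload 10.2 kg.
Tool frame: the origin (TCP) lies at the very end of the fingers, on their centre line; the grasp point (between the pads) lies 19 mm behind it; z points along the fingers, y is the direction in which the jaws open and shut (so a half turn about z gives the same grasp; the last joint's range is limited). The gripper opens to 85 mm and grips with 20 to 120 N. Pads are 22 mm wide; open, the fingers measure 114 mm over their backs; the gripper's body (76 mm by 85 mm) begins 54 mm behind the grasp point. The pads swing forward as they close: fully open they stand 13 mm farther back than shut.
Start: joints at [52.575, 17.928, 85.812, -0, 76.261, -12.8], TCP at [0.219, 0.477, 0.231] pointing down, gripper open.
Joint ranges: [-168.41, 168.41], [-55.51, 124.54], [10.69, 146.95], [-70.63, 250.63], [1, 178], [-165.06, 165.06]. Speed limits (degrees/s): [136.94, 136.94, 172.46, 180, 180, 180].

### API

Orientations are given as a 3x3 rotation matrix whose columns are the frame's x, y, z axes.
In Python, from plant import sense, get_image, camera_model, close_job gives the robot as it stands. The module is installed in compiled form; this text tells all that it offers.
- The arm moves only by the shell command python3 -m handwheel 'ROWS' [OPENING] [FORCE]. ROWS is JSON, a list of rows, each an object of numbers: "tx", "ty", "tz": the shift along the world's x, y, z in cm; "wx", "wy", "wz": the turn, a rotation vector about the world's x, y, z in rad. A call has exactly 8 rows; each row shifts and turns the commanded pose from where the row before left it; what a row does not reach is not made up. A row lasts 1/12 s, in which the tool goes at most 41.7 mm and 7.16 degrees, less where a joint would pass 70% of its speed; a pose out of reach is approached as far as the arm can. A call with a gripper value outside its range is refused whole. OPENING is the finger opening in cm, from 0 to 8.54, set as the call begins (- or left out, the last holds). The fingers move at their own pace and stop on an object; FORCE is the grip in N (left out, the last holds). Time passes only in rows, so rows that do not move let the fingers close, or fill a call up. It gives the time, the measured TCP pose, the force and the opening at its end, in the units of the state.
- sense(): the state, without advancing time (a new reading comes with each control period).
- get_image(name): name is "scene" or "top" or "wrist"; returns (picture, depth): 400x640x3 uint8, red, green, blue; 400x640 float32, m along the optical axis (not along the pixel's ray), 0 where there is no reading.
- camera_model(name): a dict with "intrinsics" (3x3 intrinsics, pixels), "position" and "attitude" of the camera in the world. Camera axes: x right, y up, looking along -z (the intrinsics and any distortion apply to the point x, -y, -z); pixel columns grow to the right and rows downward; lengths in m; the calibration is good to about 2 mm. A picture is of the moment at which its call begins: read the wrist's pose just before it. camera_model takes no time and is no camera call; for the wrist camera it gives the pose at the moment of the call.
- close_job(): hands the job in, once; it reports no verdict.
The state is a dict: "time_s": time; "joint_pos": joint angles; "dq": joint speeds; "joint_efforts": joint torques, N m; "eef_pos": TCP position; "tool_rot": TCP orientation; "wrist_force": force on the tool from outside, world axes, zero at the start; "moment": the same for the moment, N m; "opening": opening from 0.0 (shut) to 1.0 (fully open).
Only numpy, scipy, OpenCV 4.12 (cv2) and the standard library are available. Lean on these libraries where they do the work, as an engineer would, in place of code of your own. Each camera call takes 0.05 s, during which the arm holds its last target. There are 200 camera calls.

## Working session

There is one attempt and no reset: what is moved stays moved. The work goes in short steps, Python scripts to look and compute and a shell command to move; the robot and the scene stay as the last step left them, time stands still between calls to the robot, and variables do not carry over. Pictures are saved under pics/ and viewed, about 8 in all and at most 12, crops included, and the job is handed in when it is done.

```bash
mkdir -p pics
cat > h.py <<'E'
import numpy as np, cv2
from plant import sense, get_image, camera_model
def grab(n,tag):
    cm=camera_model(n); im,d=get_image(n)
    cv2.imwrite(f'pics/{tag}.png',im[...,::-1]); np.savez(f'/tmp/{tag}.npz',im=im,d=d,K=cm['intrinsics'],p=cm['position'],R=cm['attitude'])
    return im,d,cm
def load(tag): return np.load(f'/tmp/{tag}.npz')
def cloud(z):
    K,R,p,d=z['K'],z['R'],z['p'],z['d']
    v,u=np.mgrid[:d.shape[0],:d.shape[1]]
    c=np.stack([(u-K[0,2])/K[0,0]*d,-(v-K[1,2])/K[1,1]*d,-d],-1)
    return c@np.array(R).T+p
E
python3 - <<'E'
from h import *
s=sense();print(s)
for n in('scene','top'):
    im,d,cm=grab(n,n+'0');print(cm,(d>0).mean())
E
```

```text
{'time_s': 0.0, 'joint_pos': array([ 5.25740725e+01,  1.79575669e+01,  8.58556348e+01,  1.93184766e-03,
        7.62602675e+01, -1.28015329e+01]), 'dq': array([-0.01603688, -0.02431052, -0.04734078, -0.1039119 ,  0.01733284,
        0.06863151]), 'joint_efforts': array([ 4.46493232e-04, -4.12246513e+01, -2.59756690e+01, -8.01093421e-06,
        3.83306309e-03,  1.75899231e-05]), 'eef_pos': array([0.21860302, 0.47703287, 0.23074116]), 'tool_rot': array([[-9.09055316e-01,  4.16674675e-01, -8.05296228e-04],
       [ 4.16675333e-01,  9.09054822e-01, -9.98404166e-04],
       [ 3.16048688e-04, -1.24315169e-03, -9.99999177e-01]]), 'wrist_force': array([ 0.44406893, -0.04364796,  0.15501131]), 'moment': array([-0.0080691 ,  0.00264999, -0.03776027]), 'opening': 1.0020589829316904}
{'intrinsics': array([[402.03693184,   0.        , 321.71323494],
       [  0.        , 402.03693184, 197.09959918],
       [  0.        ,   0.        ,   1.        ]]), 'position': array([ 1.07762912, -0.54302555,  0.91226013]), 'attitude': array([[ 0.68551941, -0.54327461,  0.48468118],
       [ 0.72795281,  0.52258204, -0.44383861],
       [-0.01215943,  0.65708501,  0.75371841]])} 0.9960234375
{'intrinsics': array([[375.02192172,   0.        , 324.25212034],
       [  0.        , 375.02192172, 196.0239562 ],
       [  0.        ,   0.        ,   1.        ]]), 'position': array([ 0.42176558, -0.05220553,  1.00109761]), 'attitude': array([[ 0.02562655,  0.98478388, -0.17188363],
       [-0.99946307,  0.02875132,  0.01571438],
       [ 0.02041715,  0.17138863,  0.98499192]])} 0.99594140625
```

View pics/top0.png

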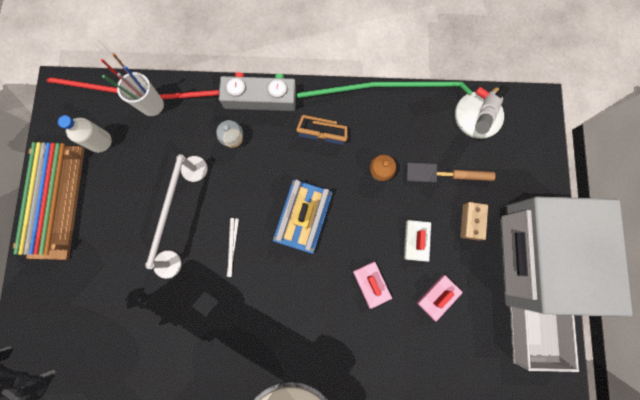

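View pics/scene0.png

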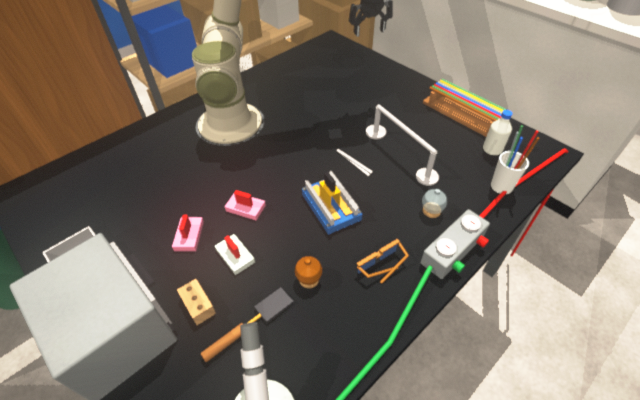

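The top view has three plate-like candidates: white/aluminium at (418,241), pink at (372,285) and pink at (440,298). I choose (418,241). The guard is at (303,212) on the press, and the rail runs from (180,157) to (152,265).

Run:
```python
from h import *
z=load('top0'); P=cloud(z); im=z['im']; hsv=cv2.cvtColor(im,cv2.COLOR_RGB2HSV)
H,S,V=[hsv[...,i].astype(int) for i in range(3)]
def rep(name,m,box):
    u0,v0,u1,v1=box; k=np.zeros(m.shape,bool); k[v0:v1,u0:u1]=m[v0:v1,u0:u1]
    p=P[k]; r=cv2.minAreaRect((p[:,:2]*1000).astype(np.float32))
    c=p[:,:2]-p[:,:2].mean(0); w,ve=np.linalg.eigh(c.T@c); a=np.degrees(np.arctan2(ve[1,1],ve[0,1]))
    print(name,k.sum(),'mean',p.mean(0).round(4),'rect',np.round(r,1) if 0 else [np.round(x,1) for x in r],'pca',round(a,1),'z',np.percentile(p[:,2],[2,50,98]).round(4))
Z=P[...,2]
print('table z',np.median(Z[280:300,250:340]))
rep('guard roof yellow',(Z>.07)&(H>15)&(H<35)&(S>120),(265,170,340,260))
rep('grip',(Z>.11),(265,170,340,260))
rep('press blue',(H>100)&(H<125)&(S>120)&(Z<.045),(265,170,340,260))
rep('press all',(Z>.02)&(Z<.07),(265,170,340,260))
rep('fences',(Z>.045)&(Z<.07)&(S<80),(265,170,340,260))
rep('bar',(Z>.1)&(Z<.13),(140,150,215,285))
rep('plate white',(Z>.012)&(Z<.03)&(S<60),(400,215,436,268))
rep('plate handle',(Z>.05),(400,215,436,268))
rep('plate red',(S>150),(400,215,436,268))
rep('globec',Z>.05,(210,115,248,152));rep('amber',Z>.05,(365,150,402,185))
rep('clearall',Z>.01,(210,115,248,152));rep('specs',Z>.01,(290,110,352,148))
c=im[160:330,230:470]; cv2.imwrite('pics/c1.png',cv2.resize(c[...,::-1],None,fx=3.3,fy=3.3,interpolation=cv2.INTER_CUBIC))
```

```text
table z 8.7663849440478e-05
guard roof yellow 255 mean [ 0.533  -0.0183  0.0979] rect [array([493.5, -20.9]), array([148.6,  49.3]), np.float64(5.2)] pca 169.6 z [0.0809 0.0905 0.1294]
grip 156 mean [ 0.5073 -0.0252  0.3357] rect [array([487.1, -25.7]), array([138.2,  28.2]), np.float64(10.5)] pca -163.6 z [0.1146 0.1303 1.0011]
press blue 677 mean [ 0.5288 -0.0181  0.0269] rect [array([541.8, -11.7]), array([115.6, 178.6]), np.float64(74.3)] pca 163.8 z [-0.0013  0.0293  0.0336]
press all 2391 mean [ 0.5336 -0.013   0.0387] rect [array([537.2, -13. ]), array([110.2, 170.2]), np.float64(74.2)] pca 163.9 z [0.0266 0.0346 0.0617]
fences 589 mean [ 0.5366 -0.0109  0.0573] rect [array([536.9, -13. ]), array([ 88.1, 159.6]), np.float64(74.1)] pca 164.1 z [0.048  0.0577 0.0631]
bar 774 mean [0.5279 0.3083 0.1152] rect [array([532. , 308.8]), array([ 18.3, 276.4]), np.float64(79.4)] pca 169.5 z [0.1062 0.1158 0.1199]
plate white 714 mean [ 0.4806 -0.3138  0.0195] rect [array([ 481.5, -316.5]), array([61.6, 99.9]), np.float64(86.1)] pca 176.4 z [0.0154 0.0195 0.0234]
plate handle 146 mean [ 
[... 169 characters left out ...]
.0653] rect [array([ 443.9, -192.2]), array([ 42.2, 280.3]), np.float64(17.6)] pca 108.6 z [0.0351 0.063  0.0674]
globec 480 mean [0.7416 0.1824 0.0751] rect [array([607.1,  65.3]), array([434.1,  64.7]), np.float64(40.8)] pca -143.7 z [0.0517 0.0667 0.0893]
amber 476 mean [ 0.6618 -0.2146  0.081 ] rect [array([ 566.9, -133.1]), array([ 63.4, 326.3]), np.float64(49.9)] pca 146.0 z [0.0513 0.067  0.0891]
clearall 551 mean [0.7402 0.1813 0.0711] rect [array([589.2,  89.6]), array([433.7,  67.2]), np.float64(31.5)] pca -143.8 z [0.04   0.0655 0.089 ]
specs 531 mean [ 0.7655 -0.0555  0.0418] rect [array([641.7, -78.9]), array([420.6, 139.1]), np.float64(11.4)] pca -138.7 z [0.0112 0.0353 0.0482]
```

View pics/c1.png

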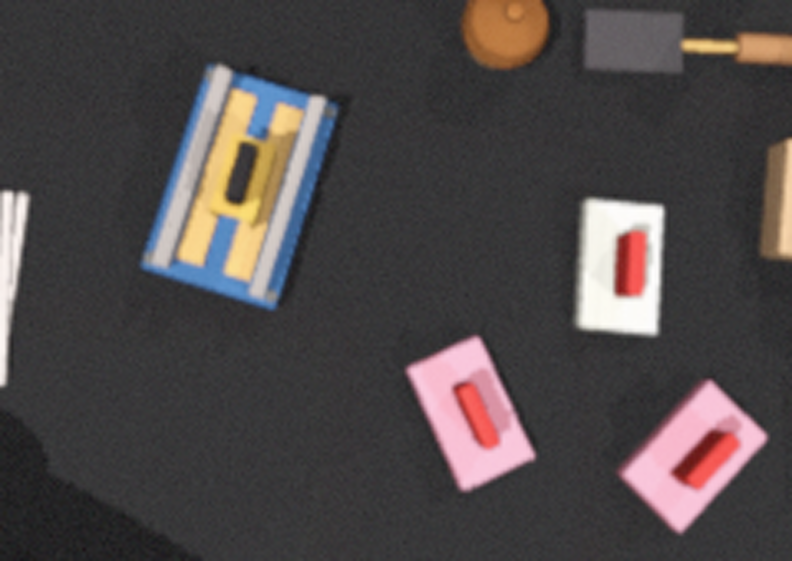

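Run:
```python
from h import *
z=load('top0'); P=cloud(z); im=z['im']; hsv=cv2.cvtColor(im,cv2.COLOR_RGB2HSV)
H,S,V=[hsv[...,i].astype(int) for i in range(3)]
Z=P[...,2]
def rep(name,m,box):
    u0,v0,u1,v1=box; k=np.zeros(m.shape,np.uint8); k[v0:v1,u0:u1]=(m&(Z<.3))[v0:v1,u0:u1]
    n,l,st,_=cv2.connectedComponentsWithStats(k); k=l==1+st[1:,4].argmax()
    p=P[k]; r=cv2.minAreaRect((p[:,:2]*1000).astype(np.float32)); x,y,*_=cv2.fitLine((p[:,:2]*1000).astype(np.float32),cv2.DIST_HUBER,0,.01,.01).ravel()
    print(name,k.sum(),'mean',p.mean(0).round(4),'rect',[np.round(q,1) for q in r],'line',np.degrees(np.arctan2(y,x)).round(1),'z',np.percentile(p[:,2],[2,50,98]).round(4))
rep('roof',(Z>.082)&(Z<.097)&(H>15)&(H<35)&(S>100),(265,170,340,260))
rep('grip',(Z>.122),(265,170,340,260))
rep('bar',(Z>.108)&(Z<.13),(140,150,215,285))
rep('handle',(Z>.058)&(S>130),(400,215,436,268))
rep('plate',(Z>.012)&(Z<.03)&(S<60),(400,215,436,268))
```

```text
roof 213 mean [ 0.5336 -0.0177  0.09  ] rect [array([535.7, -16.8]), array([33.9, 60.5]), np.float64(75.7)] line -19.6 z [0.0861 0.0901 0.0942]
grip 110 mean [ 0.5345 -0.0167  0.1297] rect [array([534.8, -16.5]), array([14.1, 42.9]), np.float64(75.7)] line -12.2 z [0.1259 0.1299 0.1333]
bar 749 mean [0.5278 0.3085 0.1156] rect [array([532. , 308.8]), array([ 18.3, 276.4]), np.float64(79.4)] line -10.4 z [0.1098 0.1159 0.1199]
handle 90 mean [ 0.4828 -0.3141  0.0642] rect [array([ 483.3, -314.6]), array([11.6, 45.5]), np.float64(86.7)] line -2.2 z [0.0592 0.0646 0.0674]
plate 714 mean [ 0.4806 -0.3138  0.0195] rect [array([ 481.5, -316.5]), array([61.6, 99.9]), np.float64(86.1)] line -2.9 z [0.0154 0.0195 0.0234]
```

The close crop shows the aluminium plate with its red handle at c1 (620,265), which is clearly not pink. The press with the yellow guard is at (240,180). Next I move above the guard.

```bash
python3 -m handwheel '[{"tx":2,"ty":-3.1,"wz":0.0112},{"tx":2,"ty":-3.1,"wz":0.0112},{"tx":2,"ty":-3.1,"wz":0.0112},{"tx":2,"ty":-3.1,"wz":0.0112},{"tx":2,"ty":-3.1,"wz":0.0112},{"tx":2,"ty":-3.1,"wz":0.0112},{"tx":2,"ty":-3.1,"wz":0.0112},{"tx":2,"ty":-3.1,"wz":0.0112}]' 8.5 40
python3 -m handwheel '[{"tx":2,"ty":-3.1,"wz":0.0112},{"tx":2,"ty":-3.1,"wz":0.0112},{"tx":2,"ty":-3.1,"wz":0.0112},{"tx":2,"ty":-3.1,"wz":0.0112},{"tx":2,"ty":-3.1,"wz":0.0112},{"tx":2,"ty":-3.1,"wz":0.0112},{"tx":2,"ty":-3.1,"wz":0.0112},{}]'
```

```text
schema error: expected keys tx, ty, tz, wx, wy, wz
schema error: expected keys tx, ty, tz, wx, wy, wz
```

```bash
python3 -m handwheel '[{"tx":2,"ty":-3.1,"tz":0,"wx":0,"wy":0,"wz":0.0112},{"tx":2,"ty":-3.1,"tz":0,"wx":0,"wy":0,"wz":0.0112},{"tx":2,"ty":-3.1,"tz":0,"wx":0,"wy":0,"wz":0.0112},{"tx":2,"ty":-3.1,"tz":0,"wx":0,"wy":0,"wz":0.0112},{"tx":2,"ty":-3.1,"tz":0,"wx":0,"wy":0,"wz":0.0112},{"tx":2,"ty":-3.1,"tz":0,"wx":0,"wy":0,"wz":0.0112},{"tx":2,"ty":-3.1,"tz":0,"wx":0,"wy":0,"wz":0.0112},{"tx":2,"ty":-3.1,"tz":0,"wx":0,"wy":0,"wz":0.0112}]' 8.5 40
python3 -m handwheel '[{"tx":2,"ty":-3.1,"tz":0,"wx":0,"wy":0,"wz":0.0112},{"tx":2,"ty":-3.1,"tz":0,"wx":0,"wy":0,"wz":0.0112},{"tx":2,"ty":-3.1,"tz":0,"wx":0,"wy":0,"wz":0.0112},{"tx":2,"ty":-3.1,"tz":0,"wx":0,"wy":0,"wz":0.0112},{"tx":2,"ty":-3.1,"tz":0,"wx":0,"wy":0,"wz":0.0112},{"tx":2,"ty":-3.1,"tz":0,"wx":0,"wy":0,"wz":0.0112},{"tx":2,"ty":-3.1,"tz":0,"wx":0,"wy":0,"wz":0.0112},{"tx":0,"ty":0,"tz":0,"wx":0,"wy":0,"wz":0}]'
```

```text
time_s: 0.77
eef_pos: [0.3793, 0.2276, 0.2312]
tool_rot: [[-0.943, 0.333, -0.0], [0.333, 0.943, -0.0], [0.0, -0.0, -1.0]]
wrist_force: [1.5, 0.6, 0.1]
opening: 0.996
time_s: 1.43
eef_pos: [0.5209, 0.0075, 0.2304]
tool_rot: [[-0.965, 0.263, -0.0], [0.263, 0.965, -0.001], [-0.0, -0.001, -1.0]]
wrist_force: [0.7, -0.9, -0.4]
opening: 0.998
```

```bash
cat >> h.py <<'E'
def comp(tag,name,f,box=None):
    z=load(tag);P=cloud(z);hsv=cv2.cvtColor(z['im'],cv2.COLOR_RGB2HSV).astype(int)
    k=(f(P,hsv[...,0],hsv[...,1],hsv[...,2])&(z['d']>0)).astype(np.uint8)
    if box: m=np.zeros_like(k);m[box[1]:box[3],box[0]:box[2]]=1;k&=m
    n,l,st,c=cv2.connectedComponentsWithStats(k)
    if n<2: print(name,'none');return
    i=1+st[1:,4].argmax();p=P[l==i]; r=cv2.minAreaRect((p[:,:2]*1000).astype(np.float32))
    print(name,st[i,4],'px',c[i].round(),'mean',p.mean(0).round(4),'rect',[np.round(q,1) for q in r],'z',np.percentile(p[:,2],[2,50,98]).round(4))
E
python3 - <<'E'
from h import *
grab('wrist','w1')
X=lambda P:(abs(P[...,0]-.535)<.1)&(abs(P[...,1]+.015)<.12)
comp('w1','grip',lambda P,H,S,V:X(P)&(P[...,2]>.122)&(P[...,2]<.14))
comp('w1','roof',lambda P,H,S,V:X(P)&(P[...,2]>.084)&(P[...,2]<.096)&(S>100))
comp('w1','fences',lambda P,H,S,V:X(P)&(P[...,2]>.045)&(P[...,2]<.068)&(S<80))
comp('w1','press',lambda P,H,S,V:X(P)&(P[...,2]>.02)&(P[...,2]<.068))
print(sense()['eef_pos'])
E
```

```text
grip 1036 px [291. 221.] mean [ 0.5322 -0.0166  0.1285] rect [array([533.3, -17.2]), array([14.1, 43.4]), np.float64(75.5)] z [0.1243 0.1288 0.1303]
roof 1579 px [296. 201.] mean [ 0.5288 -0.0146  0.0892] rect [array([533.7, -17.5]), array([34. , 60.1]), np.float64(75.2)] z [0.0876 0.0892 0.0912]
fences 2250 px [260. 188.] mean [ 0.5196 -0.0486  0.0561] rect [array([525.3, -51. ]), array([ 11.7, 160.4]), np.float64(74.0)] z [0.0469 0.0567 0.0607]
press 14491 px [304. 177.] mean [ 0.5235 -0.0081  0.0393] rect [array([535.5, -13.8]), array([110.1, 169.6]), np.float64(74.1)] z [0.0274 0.0349 0.0602]
[0.51958988 0.00985095 0.23042949]
```

View pics/w1.png

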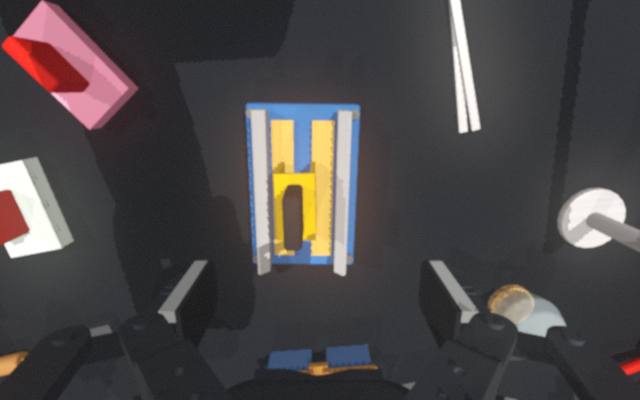

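The wrist view shows the guard's grip at (291,221) between the fences and nothing in the fingers' way. I descend and grip it.

```bash
python3 -m handwheel '[{"tx":0.5,"ty":-1,"tz":-1.5,"wx":0,"wy":0,"wz":0.01},{"tx":0.5,"ty":-1,"tz":-2,"wx":0,"wy":0,"wz":0},{"tx":0.48,"ty":-0.93,"tz":-2.5,"wx":0,"wy":0,"wz":0},{"tx":0,"ty":0,"tz":-2.5,"wx":0,"wy":0,"wz":0},{"tx":0,"ty":0,"tz":-2,"wx":0,"wy":0,"wz":0},{"tx":0,"ty":0,"tz":-1.55,"wx":0,"wy":0,"wz":0},{"tx":0,"ty":0,"tz":-1.5,"wx":0,"wy":0,"wz":0},{"tx":0,"ty":0,"tz":0,"wx":0,"wy":0,"wz":0}]'
python3 -m handwheel '[{"tx":0,"ty":0,"tz":0,"wx":0,"wy":0,"wz":0},{"tx":0,"ty":0,"tz":0,"wx":0,"wy":0,"wz":0},{"tx":0,"ty":0,"tz":0,"wx":0,"wy":0,"wz":0},{"tx":0,"ty":0,"tz":0,"wx":0,"wy":0,"wz":0},{"tx":0,"ty":0,"tz":0,"wx":0,"wy":0,"wz":0},{"tx":0,"ty":0,"tz":0,"wx":0,"wy":0,"wz":0},{"tx":0,"ty":0,"tz":0,"wx":0,"wy":0,"wz":0},{"tx":0,"ty":0,"tz":0,"wx":0,"wy":0,"wz":0}]' 0.6 40
python3 -m handwheel '[{"tx":0,"ty":0,"tz":0,"wx":0,"wy":0,"wz":0},{"tx":0,"ty":0,"tz":0.5,"wx":0,"wy":0,"wz":0},{"tx":0,"ty":0,"tz":1.5,"wx":0,"wy":0,"wz":0},{"tx":0,"ty":0,"tz":2,"wx":0,"wy":0,"wz":0},{"tx":0,"ty":0,"tz":2,"wx":0,"wy":0,"wz":0},{"tx":0,"ty":0,"tz":2,"wx":0,"wy":0,"wz":0},{"tx":0,"ty":0,"tz":2,"wx":0,"wy":0,"wz":0},{"tx":0,"ty":0,"tz":1,"wx":0,"wy":0,"wz":0}]'
```

```text
time_s: 2.15
eef_pos: [0.5317, -0.0158, 0.0931]
tool_rot: [[-0.969, 0.248, -0.005], [0.248, 0.969, 0.002], [0.006, 0.0, -1.0]]
wrist_force: [-0.1, -0.2, -0.2]
opening: 0.991
time_s: 2.82
eef_pos: [0.5338, -0.017, 0.0962]
tool_rot: [[-0.968, 0.249, 0.001], [0.249, 0.968, 0.0], [-0.001, 0.0, -1.0]]
wrist_force: [0.1, 0.9, 2.7]
opening: 0.157
time_s: 3.48
eef_pos: [0.534, -0.0172, 0.208]
tool_rot: [[-0.968, 0.249, 0.002], [0.249, 0.968, -0.001], [-0.003, -0.0, -1.0]]
wrist_force: [1.6, 0.2, -1.7]
opening: 0.156
```

```bash
python3 -m handwheel '[{"tx":0,"ty":1,"tz":0,"wx":0,"wy":0,"wz":0},{"tx":0,"ty":2,"tz":0,"wx":0,"wy":0,"wz":0},{"tx":0,"ty":3,"tz":0,"wx":0,"wy":0,"wz":0.01},{"tx":0,"ty":3,"tz":0,"wx":0,"wy":0,"wz":0.01},{"tx":0,"ty":3,"tz":0,"wx":0,"wy":0,"wz":0.01},{"tx":0,"ty":3,"tz":0,"wx":0,"wy":0,"wz":0.01},{"tx":0,"ty":3,"tz":0,"wx":0,"wy":0,"wz":0.01},{"tx":-0.1,"ty":3,"tz":0,"wx":0,"wy":0,"wz":0.01}]'
python3 -m handwheel '[{"tx":-0.1,"ty":3,"tz":0,"wx":0,"wy":0,"wz":0.008},{"tx":-0.1,"ty":3,"tz":0,"wx":0,"wy":0,"wz":0},{"tx":0,"ty":2.5,"tz":0,"wx":0,"wy":0,"wz":0},{"tx":0,"ty":2,"tz":0,"wx":0,"wy":0,"wz":0},{"tx":0,"ty":1,"tz":0,"wx":0,"wy":0,"wz":0},{"tx":0,"ty":0,"tz":0,"wx":0,"wy":0,"wz":0},{"tx":0,"ty":0,"tz":0,"wx":0,"wy":0,"wz":0},{"tx":0,"ty":0,"tz":0,"wx":0,"wy":0,"wz":0}]'
python3 - <<'E'
from h import *
grab('top','t2');grab('wrist','w2');grab('scene','s2');s=sense();print(s['eef_pos'],s['tool_rot'][:,0])
N=lambda P:(abs(P[...,0]-.53)<.2)&(abs(P[...,1]-.309)<.08)
for t in('t2','w2'):
    comp(t,'bar',lambda P,H,S,V:N(P)&(P[...,2]>.105)&(P[...,2]<.123)&(S<60))
    comp(t,'yellow',lambda P,H,S,V:N(P)&(P[...,2]>.125)&(H>15)&(H<35)&(S>100))
a=cv2.imread('pics/w2.png');b=cv2.imread('pics/s2.png')[60:260,300:560]
b=cv2.resize(b,(400,308));cv2.imwrite('pics/c2.png',np.hstack([cv2.resize(a,(400,250)),b[:250]]))
E
```

```text
time_s: 4.15
eef_pos: [0.5316, 0.195, 0.2041]
tool_rot: [[-0.982, 0.19, -0.003], [0.19, 0.982, -0.0], [0.002, -0.001, -1.0]]
wrist_force: [0.1, 0.0, -1.1]
opening: 0.154
time_s: 4.82
eef_pos: [0.5306, 0.3069, 0.2053]
tool_rot: [[-0.983, 0.184, -0.001], [0.184, 0.983, -0.001], [0.001, -0.001, -1.0]]
wrist_force: [-0.7, 0.0, -1.3]
opening: 0.159
[0.53080705 0.30696449 0.20586626] [-9.82904574e-01  1.84115718e-01 -4.10666531e-05]
bar 611 px [165. 213.] mean [0.5266 0.3084 0.1152] rect [array([532.5, 309.4]), array([ 18.7, 277.3]), np.float64(79.4)] z [0.108  0.1158 0.1198]
yellow 432 px [157. 208.] mean [0.5269 0.2942 0.1912] rect [array([527.5, 283.3]), array([80.2, 59.9]), np.float64(78.8)] z [0.1506 0.193  0.2982]
bar 4236 px [322.  95.] mean [0.4605 0.322  0.1148] rect [array([465.4, 320.3]), array([ 17.1, 124.7]), np.float64(78.5)] z [0.1102 0.1152 0.1173]
yellow 3577 px [318. 215.] mean [0.5097 0.3102 0.1947] rect [array([515.3, 309.2]), array([34.1, 28.5]), np.float64(79.4)] z [0.1507 0.1984 0.2117]
```

View pics/c2.png

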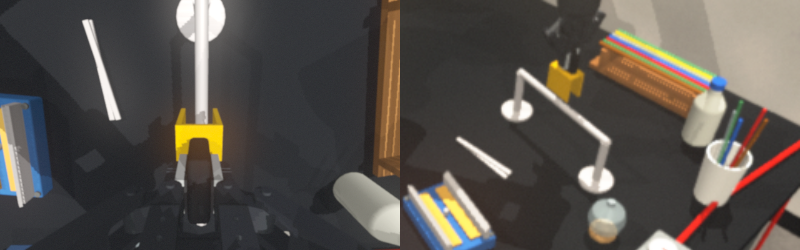

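The left half (wrist view) shows the guard's mouth at (199,140) centred over the bar. The right half shows it above the rail. It needs about 2 mm more in +y, then it can be lowered.

```bash
python3 -m handwheel '[{"tx":0,"ty":0.18,"tz":-0.5,"wx":0,"wy":0,"wz":0},{"tx":0,"ty":0,"tz":-1,"wx":0,"wy":0,"wz":0},{"tx":0,"ty":0,"tz":-1,"wx":0,"wy":0,"wz":0},{"tx":0,"ty":0,"tz":-1,"wx":0,"wy":0,"wz":0},{"tx":0,"ty":0,"tz":-1,"wx":0,"wy":0,"wz":0},{"tx":0,"ty":0,"tz":-1,"wx":0,"wy":0,"wz":0},{"tx":0,"ty":0,"tz":-0.7,"wx":0,"wy":0,"wz":0},{"tx":0,"ty":0,"tz":-0.5,"wx":0,"wy":0,"wz":0}]'
python3 -m handwheel '[{"tx":0,"ty":0,"tz":-0.4,"wx":0,"wy":0,"wz":0},{"tx":0,"ty":0,"tz":-0.3,"wx":0,"wy":0,"wz":0},{"tx":0,"ty":0,"tz":-0.2,"wx":0,"wy":0,"wz":0},{"tx":0,"ty":0,"tz":-0.2,"wx":0,"wy":0,"wz":0},{"tx":0,"ty":0,"tz":-0.1,"wx":0,"wy":0,"wz":0},{"tx":0,"ty":0,"tz":0,"wx":0,"wy":0,"wz":0},{"tx":0,"ty":0,"tz":0,"wx":0,"wy":0,"wz":0},{"tx":0,"ty":0,"tz":0,"wx":0,"wy":0,"wz":0}]'
```

```text
time_s: 5.63
eef_pos: [0.5303, 0.3096, 0.1374]
tool_rot: [[-0.983, 0.183, -0.001], [0.183, 0.983, -0.0], [0.001, -0.001, -1.0]]
wrist_force: [-0.0, 0.5, -0.5]
opening: 0.159
time_s: 6.3
eef_pos: [0.5307, 0.3098, 0.1272]
tool_rot: [[-0.983, 0.183, 0.001], [0.183, 0.983, 0.0], [-0.001, 0.0, -1.0]]
wrist_force: [-0.8, -0.9, 2.8]
opening: 0.159
```

```bash
python3 -m handwheel '[{"tx":0,"ty":0,"tz":0,"wx":0,"wy":0,"wz":0},{"tx":0,"ty":0,"tz":0,"wx":0,"wy":0,"wz":0},{"tx":0,"ty":0,"tz":0,"wx":0,"wy":0,"wz":0},{"tx":0,"ty":0,"tz":0,"wx":0,"wy":0,"wz":0},{"tx":0,"ty":0,"tz":0,"wx":0,"wy":0,"wz":0},{"tx":0,"ty":0,"tz":0,"wx":0,"wy":0,"wz":0},{"tx":0,"ty":0,"tz":0,"wx":0,"wy":0,"wz":0},{"tx":0,"ty":0,"tz":0,"wx":0,"wy":0,"wz":0}]' 5
python3 -m handwheel '[{"tx":0,"ty":0,"tz":0.5,"wx":0,"wy":0,"wz":0},{"tx":0,"ty":0,"tz":1,"wx":0,"wy":0,"wz":0},{"tx":0,"ty":0,"tz":1,"wx":0,"wy":0,"wz":0},{"tx":0,"ty":0,"tz":2,"wx":0,"wy":0,"wz":0},{"tx":0,"ty":0,"tz":2,"wx":0,"wy":0,"wz":0},{"tx":0,"ty":0,"tz":2,"wx":0,"wy":0,"wz":0},{"tx":0,"ty":0,"tz":2,"wx":0,"wy":0,"wz":0},{"tx":0,"ty":0,"tz":0,"wx":0,"wy":0,"wz":0}]'
python3 - <<'E'
from h import *
grab('scene','s3');grab('top','t3');s=sense();print(s['eef_pos'])
N=lambda P:(abs(P[...,0]-.53)<.2)&(abs(P[...,1]-.309)<.08)
for t in ('s3','t3'): comp(t,'roof',lambda P,H,S,V:N(P)&(P[...,2]>.06)&(P[...,2]<.14)&(H>15)&(H<35)&(S>100))
comp('s3','grip',lambda P,H,S,V:N(P)&(P[...,2]>.128)&(P[...,2]<.17)&(V<70))
b=cv2.imread('pics/s3.png')[60:260,320:520]
cv2.imwrite('pics/c3.png',cv2.resize(b,(500,500)))
E
```

```text
time_s: 6.97
eef_pos: [0.5306, 0.3097, 0.1268]
tool_rot: [[-0.983, 0.183, -0.0], [0.183, 0.983, -0.0], [0.0, -0.0, -1.0]]
wrist_force: [-0.3, -0.9, 0.2]
opening: 0.583
time_s: 7.63
eef_pos: [0.5318, 0.3103, 0.2374]
tool_rot: [[-0.983, 0.183, 0.008], [0.183, 0.983, 0.003], [-0.007, 0.004, -1.0]]
wrist_force: [0.2, 0.1, 1.0]
opening: 0.587
[0.53074709 0.30980371 0.23295567]
roof 338 px [402. 132.] mean [0.5349 0.2986 0.1001] rect [array([534.2, 307.6]), array([36.5, 89.2]), np.float64(80.3)] z [0.0668 0.1035 0.1274]
roof 439 px [170. 211.] mean [0.5298 0.2988 0.1091] rect [array([532.8, 309. ]), array([35. , 61.2]), np.float64(79.1)] z [0.0692 0.119  0.1325]
grip 135 px [406. 119.] mean [0.5348 0.3042 0.1487] rect [array([533.3, 307.1]), array([15.2, 44.1]), np.float64(78.0)] z [0.1298 0.1508 0.162 ]
```

View pics/c3.png

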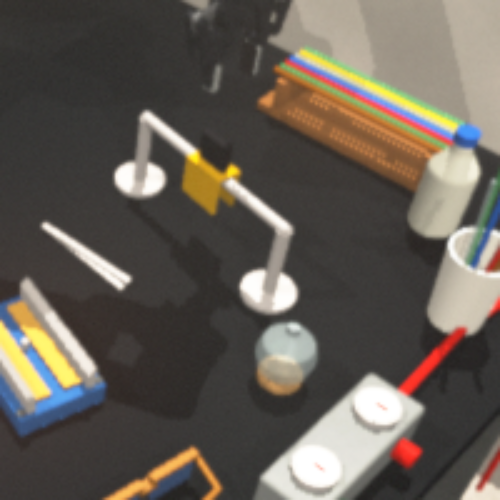

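The crop shows the guard astride the bar at (207,180) and let go, with the globe untouched. The pin is now visible at (25,342). I'll look at the pin from the wrist camera while passing over the press.

```bash
python3 -m handwheel '[{"tx":-0.15,"ty":-2,"tz":0,"wx":0,"wy":0,"wz":0},{"tx":-0.15,"ty":-3.5,"tz":0,"wx":0,"wy":0,"wz":0},{"tx":-0.15,"ty":-4,"tz":0,"wx":0,"wy":0,"wz":0},{"tx":-0.15,"ty":-4,"tz":0,"wx":0,"wy":0,"wz":0},{"tx":-0.15,"ty":-4,"tz":0,"wx":0,"wy":0,"wz":0},{"tx":-0.15,"ty":-4,"tz":0,"wx":0,"wy":0,"wz":0},{"tx":-0.15,"ty":-4,"tz":0,"wx":0,"wy":0,"wz":0},{"tx":-0.15,"ty":-3.5,"tz":0,"wx":0,"wy":0,"wz":0}]'
python3 -m handwheel '[{"tx":0,"ty":-1,"tz":0,"wx":0,"wy":0,"wz":0},{"tx":0,"ty":0,"tz":0,"wx":0,"wy":0,"wz":0},{"tx":0,"ty":0,"tz":0,"wx":0,"wy":0,"wz":0},{"tx":0,"ty":0,"tz":0,"wx":0,"wy":0,"wz":0},{"tx":0,"ty":0,"tz":0,"wx":0,"wy":0,"wz":0},{"tx":0,"ty":0,"tz":0,"wx":0,"wy":0,"wz":0},{"tx":0,"ty":0,"tz":0,"wx":0,"wy":0,"wz":0},{"tx":0,"ty":0,"tz":0,"wx":0,"wy":0,"wz":0}]'
python3 - <<'E'
from h import *
grab('wrist','w4');print(sense()['eef_pos'])
X=lambda P:(abs(P[...,0]-.535)<.1)&(abs(P[...,1]+.015)<.12)
comp('w4','press',lambda P,H,S,V:X(P)&(P[...,2]>.02)&(P[...,2]<.068))
c=np.array([.5355,-.0138]);a=np.radians(-15.9);R=np.array([[np.cos(a),-np.sin(a)],[np.sin(a),np.cos(a)]])
z=load('w4');P=cloud(z);q=(P[...,:2]-c)@R
hsv=cv2.cvtColor(z['im'],cv2.COLOR_RGB2HSV).astype(int)
k=(abs(q[...,0])<.06)&(abs(q[...,1])<.012)&(hsv[...,1]<110)&(P[...,2]>.03)
print(k.sum(),q[k].mean(0),P[k].mean(0),np.percentile(P[k][:,2],[5,50,95]))
k=(abs(q[...,0])<.06)&(abs(q[...,1])<.012)&(P[...,2]>.041)&(P[...,2]<.05)
v,u=np.nonzero(k);print(k.sum(),q[k].mean(0),u.mean(),v.mean(), hsv[k].mean(0))
cv2.imwrite('pics/w4c.png',cv2.resize(cv2.imread('pics/w4.png')[60:300,180:420],(600,600)))
E
```

```text
time_s: 8.4
eef_pos: [0.5177, 0.0176, 0.2311]
tool_rot: [[-0.983, 0.183, -0.002], [0.183, 0.983, 0.0], [0.002, -0.0, -1.0]]
wrist_force: [0.5, 0.0, 0.4]
opening: 0.586
time_s: 9.07
eef_pos: [0.5186, 0.0103, 0.2318]
tool_rot: [[-0.983, 0.182, -0.0], [0.182, 0.983, 0.0], [0.0, 0.0, -1.0]]
wrist_force: [0.1, -0.5, 0.3]
opening: 0.588
[0.51857031 0.0101539  0.23178577]
press 16914 px [299. 182.] mean [ 0.5269 -0.0104  0.0378] rect [array([535.4, -13.8]), array([110.2, 169.5]), np.float64(74.1)] z [0.0275 0.0347 0.0599]
7672 [-0.03237857 -0.00345781] [ 0.50341289 -0.00825511  0.28415159] [0.23649779 0.30583977 0.31797832]
74 [-6.56622281e-03  5.62605591e-05] 297.9189189189189 187.44594594594594 [ 31.54054054  11.12162162 225.24324324]
```

View pics/w4c.png

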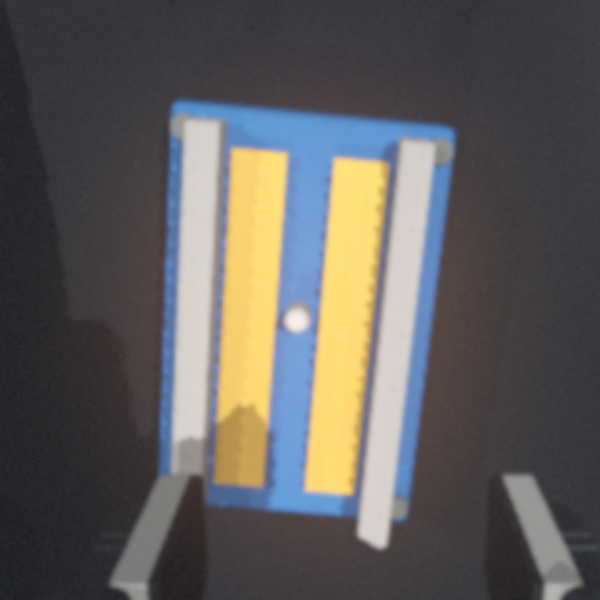

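The crop shows the pin at (296,318), which puts it at press x = −6.6 mm on the centre line, at world (0.529, −0.012). Now I go to the plate.

```bash
python3 -m handwheel '[{"tx":-0.5,"ty":-2.5,"tz":0,"wx":0,"wy":0,"wz":0.015},{"tx":-0.5,"ty":-4,"tz":0,"wx":0,"wy":0,"wz":0.015},{"tx":-0.5,"ty":-4,"tz":0,"wx":0,"wy":0,"wz":0.015},{"tx":-0.5,"ty":-4,"tz":0,"wx":0,"wy":0,"wz":0.015},{"tx":-0.5,"ty":-4,"tz":0,"wx":0,"wy":0,"wz":0.015},{"tx":-0.5,"ty":-4,"tz":0,"wx":0,"wy":0,"wz":0.015},{"tx":-0.5,"ty":-4,"tz":0,"wx":0,"wy":0,"wz":0.015},{"tx":-0.4,"ty":-3.5,"tz":0,"wx":0,"wy":0,"wz":0.01}]'
python3 -m handwheel '[{"tx":0,"ty":-1.5,"tz":-1,"wx":0,"wy":0,"wz":0},{"tx":0,"ty":0,"tz":-1.5,"wx":0,"wy":0,"wz":0},{"tx":0,"ty":0,"tz":-1.5,"wx":0,"wy":0,"wz":0},{"tx":0,"ty":0,"tz":0,"wx":0,"wy":0,"wz":0},{"tx":0,"ty":0,"tz":0,"wx":0,"wy":0,"wz":0},{"tx":0,"ty":0,"tz":0,"wx":0,"wy":0,"wz":0},{"tx":0,"ty":0,"tz":0,"wx":0,"wy":0,"wz":0},{"tx":0,"ty":0,"tz":0,"wx":0,"wy":0,"wz":0}]'
python3 - <<'E'
from h import *
grab('wrist','w5');s=sense();print(s['eef_pos'],s['tool_rot'][:,0])
X=lambda P:(abs(P[...,0]-.48)<.07)&(abs(P[...,1]+.3155)<.05)
comp('w5','handle',lambda P,H,S,V:X(P)&(P[...,2]>.06)&(P[...,2]<.072)&(S>130))
comp('w5','plate',lambda P,H,S,V:X(P)&(P[...,2]>.015)&(P[...,2]<.025))
comp('w5','plate all',lambda P,H,S,V:X(P)&(P[...,2]>.01)&(P[...,2]<.072))
E
```

```text
time_s: 9.78
eef_pos: [0.4789, -0.2926, 0.2318]
tool_rot: [[-0.998, 0.069, 0.0], [0.069, 0.998, -0.0], [-0.0, -0.0, -1.0]]
wrist_force: [0.5, 0.4, 0.2]
opening: 0.586
time_s: 10.45
eef_pos: [0.4799, -0.3052, 0.1927]
tool_rot: [[-0.998, 0.068, 0.001], [0.068, 0.998, -0.001], [-0.001, -0.001, -1.0]]
wrist_force: [-0.5, 0.5, -0.3]
opening: 0.584
[ 0.47983153 -0.30519915  0.19250571] [-9.97653755e-01  6.84554524e-02 -9.14071438e-04]
handle 824 px [304. 188.] mean [ 0.4784 -0.317   0.064 ] rect [array([ 479.5, -317.1]), array([11.9, 48.5]), np.float64(85.7)] z [0.062  0.064  0.0655]
plate 5624 px [305. 172.] mean [ 0.4754 -0.3169  0.0192] rect [array([ 480.1, -317.6]), array([60.1, 99.8]), np.float64(85.9)] z [0.0177 0.0192 0.0207]
plate all 6821 px [305. 174.] mean [ 0.4753 -0.317   0.0263] rect [array([ 480. , -317.6]), array([60.1, 99.9]), np.float64(85.9)] z [0.0177 0.0194 0.0647]
```

```bash
python3 -m handwheel '[{"tx":0,"ty":-0.6,"tz":-1.5,"wx":0,"wy":0,"wz":0},{"tx":0,"ty":-0.64,"tz":-2.5,"wx":0,"wy":0,"wz":0},{"tx":0,"ty":0,"tz":-3,"wx":0,"wy":0,"wz":0},{"tx":0,"ty":0,"tz":-3,"wx":0,"wy":0,"wz":0},{"tx":0,"ty":0,"tz":-2.5,"wx":0,"wy":0,"wz":0},{"tx":0,"ty":0,"tz":-2,"wx":0,"wy":0,"wz":0},{"tx":0,"ty":0,"tz":-1,"wx":0,"wy":0,"wz":0},{"tx":0,"ty":0,"tz":-0.9,"wx":0,"wy":0,"wz":0}]'
python3 -m handwheel '[{"tx":0,"ty":0,"tz":0,"wx":0,"wy":0,"wz":0},{"tx":0,"ty":0,"tz":0,"wx":0,"wy":0,"wz":0},{"tx":0,"ty":0,"tz":0,"wx":0,"wy":0,"wz":0},{"tx":0,"ty":0,"tz":0,"wx":0,"wy":0,"wz":0},{"tx":0,"ty":0,"tz":0,"wx":0,"wy":0,"wz":0},{"tx":0,"ty":0,"tz":0,"wx":0,"wy":0,"wz":0},{"tx":0,"ty":0,"tz":0,"wx":0,"wy":0,"wz":0},{"tx":0,"ty":0,"tz":0,"wx":0,"wy":0,"wz":0}]' 0.5 90
python3 -m handwheel '[{"tx":0,"ty":0,"tz":0.3,"wx":0,"wy":0,"wz":0},{"tx":0,"ty":0,"tz":1.2,"wx":0,"wy":0,"wz":0},{"tx":0,"ty":0,"tz":2,"wx":0,"wy":0,"wz":0},{"tx":0,"ty":0,"tz":2.5,"wx":0,"wy":0,"wz":0},{"tx":0,"ty":0,"tz":2.5,"wx":0,"wy":0,"wz":0},{"tx":0,"ty":0,"tz":2,"wx":0,"wy":0,"wz":0},{"tx":0,"ty":0,"tz":1.5,"wx":0,"wy":0,"wz":0},{"tx":0,"ty":0,"tz":0,"wx":0,"wy":0,"wz":0}]'
```

```text
time_s: 11.17
eef_pos: [0.4796, -0.3176, 0.0273]
tool_rot: [[-0.998, 0.069, -0.0], [0.069, 0.998, 0.0], [0.0, 0.0, -1.0]]
wrist_force: [-0.4, -0.0, -0.4]
opening: 0.586
time_s: 11.83
eef_pos: [0.4802, -0.3183, 0.0292]
tool_rot: [[-0.998, 0.069, 0.002], [0.069, 0.998, -0.002], [-0.002, -0.002, -1.0]]
wrist_force: [0.0, -0.1, 6.6]
opening: 0.148
time_s: 12.5
eef_pos: [0.4805, -0.3185, 0.1518]
tool_rot: [[-0.998, 0.069, 0.004], [0.069, 0.998, -0.004], [-0.005, -0.004, -1.0]]
wrist_force: [-0.0, 0.6, -2.2]
opening: 0.157
```

```bash
python3 -m handwheel '[{"tx":0.2,"ty":1,"tz":0,"wx":0,"wy":0,"wz":-0.01},{"tx":0.3,"ty":2,"tz":0,"wx":0,"wy":0,"wz":-0.02},{"tx":0.5,"ty":3,"tz":0,"wx":0,"wy":0,"wz":-0.02},{"tx":0.5,"ty":3,"tz":0,"wx":0,"wy":0,"wz":-0.02},{"tx":0.5,"ty":3,"tz":0,"wx":0,"wy":0,"wz":-0.02},{"tx":0.5,"ty":3,"tz":0,"wx":0,"wy":0,"wz":-0.02},{"tx":0.5,"ty":3,"tz":0,"wx":0,"wy":0,"wz":-0.02},{"tx":0.5,"ty":3,"tz":0,"wx":0,"wy":0,"wz":-0.02}]'
python3 -m handwheel '[{"tx":0.5,"ty":3,"tz":0,"wx":0,"wy":0,"wz":-0.02},{"tx":0.5,"ty":3,"tz":0,"wx":0,"wy":0,"wz":-0.02},{"tx":0.3,"ty":2,"tz":0,"wx":0,"wy":0,"wz":-0.018},{"tx":0.07,"ty":1.65,"tz":0,"wx":0,"wy":0,"wz":0},{"tx":0,"ty":0,"tz":0,"wx":0,"wy":0,"wz":0},{"tx":0,"ty":0,"tz":0,"wx":0,"wy":0,"wz":0},{"tx":0,"ty":0,"tz":0,"wx":0,"wy":0,"wz":0},{"tx":0,"ty":0,"tz":0,"wx":0,"wy":0,"wz":0}]'
python3 - <<'E'
from h import *
grab('wrist','w6');grab('top','t6');s=sense();print(s['eef_pos'],s['tool_rot'])
X=lambda P:(abs(P[...,0]-.53)<.12)&(abs(P[...,1]+.012)<.12)
for t in('w6','t6'):
  comp(t,'plate',lambda P,H,S,V:X(P)&(P[...,2]>.13)&(P[...,2]<.15)&(S<60))
  comp(t,'press',lambda P,H,S,V:X(P)&(P[...,2]>.02)&(P[...,2]<.066))
E
```

```text
time_s: 13.17
eef_pos: [0.5141, -0.106, 0.1472]
tool_rot: [[-0.976, 0.218, -0.001], [0.218, 0.976, 0.001], [0.001, 0.0, -1.0]]
wrist_force: [1.0, -1.0, -2.7]
opening: 0.154
time_s: 13.83
eef_pos: [0.5281, -0.012, 0.1476]
tool_rot: [[-0.962, 0.274, -0.0], [0.274, 0.962, -0.0], [0.0, -0.0, -1.0]]
wrist_force: [0.2, -0.7, -3.1]
opening: 0.149
[ 0.52819065 -0.01192799  0.14766149] [[-9.61619618e-01  2.74385959e-01 -2.34398403e-04]
 [ 2.74385974e-01  9.61619642e-01 -3.25388925e-05]
 [ 2.16473893e-04 -9.56056714e-05 -9.99999972e-01]]
plate 12726 px [318. 202.] mean [ 0.502  -0.0052  0.1375] rect [array([513.2,  -8.4]), array([60.3, 69. ]), np.float64(73.9)] z [0.1354 0.1376 0.1389]
press 9625 px [322. 129.] mean [0.4822 0.0037 0.0362] rect [array([535. , -13.7]), array([110.2, 167.4]), np.float64(74.1)] z [0.0271 0.0302 0.06  ]
plate 223 px [297. 228.] mean [ 0.4966 -0.0051  0.1386] rect [array([497.9,  -2.9]), array([58.8, 24.8]), np.float64(76.7)] z [0.1353 0.1386 0.142 ]
press 50 px [281. 223.] mean [0.517  0.0411 0.0429] rect [array([517.2,  41. ]), array([16.7, 25.1]), np.float64(74.4)] z [0.0256 0.033  0.0607]
```

View pics/w6.png

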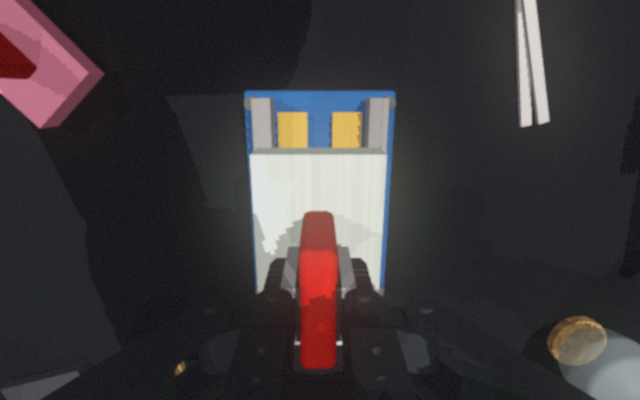

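The plate's far edge at (318,152) sits squarely between the fences at (262,120) and (378,120), with an offset under 1 mm. I lower it.

```bash
python3 -m handwheel '[{"tx":0.07,"ty":0.05,"tz":-0.7,"wx":0,"wy":0,"wz":0},{"tx":0,"ty":0,"tz":-1.2,"wx":0,"wy":0,"wz":0},{"tx":0,"ty":0,"tz":-1.2,"wx":0,"wy":0,"wz":0},{"tx":0,"ty":0,"tz":-1.2,"wx":0,"wy":0,"wz":0},{"tx":0,"ty":0,"tz":-1,"wx":0,"wy":0,"wz":0},{"tx":0,"ty":0,"tz":-0.8,"wx":0,"wy":0,"wz":0},{"tx":0,"ty":0,"tz":-0.6,"wx":0,"wy":0,"wz":0},{"tx":0,"ty":0,"tz":-0.4,"wx":0,"wy":0,"wz":0}]'
python3 -m handwheel '[{"tx":0,"ty":0,"tz":-0.15,"wx":0,"wy":0,"wz":0},{"tx":0,"ty":0,"tz":-0.15,"wx":0,"wy":0,"wz":0},{"tx":0,"ty":0,"tz":-0.15,"wx":0,"wy":0,"wz":0},{"tx":0,"ty":0,"tz":-0.15,"wx":0,"wy":0,"wz":0},{"tx":0,"ty":0,"tz":0,"wx":0,"wy":0,"wz":0},{"tx":0,"ty":0,"tz":0,"wx":0,"wy":0,"wz":0},{"tx":0,"ty":0,"tz":0,"wx":0,"wy":0,"wz":0},{"tx":0,"ty":0,"tz":0,"wx":0,"wy":0,"wz":0}]'
```

```text
time_s: 14.6
eef_pos: [0.5289, -0.0107, 0.0761]
tool_rot: [[-0.962, 0.273, -0.001], [0.273, 0.962, 0.0], [0.001, -0.0, -1.0]]
wrist_force: [-0.3, -0.7, -1.7]
opening: 0.15
time_s: 15.27
eef_pos: [0.5291, -0.0107, 0.0709]
tool_rot: [[-0.962, 0.273, 0.0], [0.273, 0.962, -0.0], [-0.0, -0.0, -1.0]]
wrist_force: [0.1, -0.8, -2.2]
opening: 0.15
```

```bash
python3 -m handwheel '[{"tx":0,"ty":0,"tz":-0.1,"wx":0,"wy":0,"wz":0},{"tx":0,"ty":0,"tz":-0.1,"wx":0,"wy":0,"wz":0},{"tx":0,"ty":0,"tz":-0.1,"wx":0,"wy":0,"wz":0},{"tx":0,"ty":0,"tz":-0.1,"wx":0,"wy":0,"wz":0},{"tx":0,"ty":0,"tz":-0.1,"wx":0,"wy":0,"wz":0},{"tx":0,"ty":0,"tz":-0.1,"wx":0,"wy":0,"wz":0},{"tx":0,"ty":0,"tz":0,"wx":0,"wy":0,"wz":0},{"tx":0,"ty":0,"tz":0,"wx":0,"wy":0,"wz":0}]'
python3 -m handwheel '[{"tx":0,"ty":0,"tz":-0.1,"wx":0,"wy":0,"wz":0},{"tx":0,"ty":0,"tz":-0.1,"wx":0,"wy":0,"wz":0},{"tx":0,"ty":0,"tz":-0.1,"wx":0,"wy":0,"wz":0},{"tx":0,"ty":0,"tz":-0.1,"wx":0,"wy":0,"wz":0},{"tx":0,"ty":0,"tz":0,"wx":0,"wy":0,"wz":0},{"tx":0,"ty":0,"tz":0,"wx":0,"wy":0,"wz":0},{"tx":0,"ty":0,"tz":0,"wx":0,"wy":0,"wz":0},{"tx":0,"ty":0,"tz":0,"wx":0,"wy":0,"wz":0}]'
```

```text
time_s: 15.93
eef_pos: [0.5289, -0.0106, 0.065]
tool_rot: [[-0.962, 0.273, -0.0], [0.273, 0.962, -0.0], [0.0, -0.0, -1.0]]
wrist_force: [-2.3, 0.5, 2.6]
opening: 0.152
time_s: 16.6
eef_pos: [0.529, -0.0106, 0.0611]
tool_rot: [[-0.962, 0.273, 0.0], [0.273, 0.962, -0.0], [-0.0, -0.0, -1.0]]
wrist_force: [-4.3, 0.0, 6.9]
opening: 0.152
```

```bash
python3 -m handwheel '[{"tx":0,"ty":0,"tz":-0.1,"wx":0,"wy":0,"wz":0},{"tx":0,"ty":0,"tz":-0.1,"wx":0,"wy":0,"wz":0},{"tx":0,"ty":0,"tz":0,"wx":0,"wy":0,"wz":0},{"tx":0,"ty":0,"tz":0,"wx":0,"wy":0,"wz":0},{"tx":0,"ty":0,"tz":0,"wx":0,"wy":0,"wz":0},{"tx":0,"ty":0,"tz":0,"wx":0,"wy":0,"wz":0},{"tx":0,"ty":0,"tz":0,"wx":0,"wy":0,"wz":0},{"tx":0,"ty":0,"tz":0,"wx":0,"wy":0,"wz":0}]'
```

```text
time_s: 17.27
eef_pos: [0.5291, -0.0106, 0.0602]
tool_rot: [[-0.962, 0.273, 0.0], [0.273, 0.962, -0.0], [-0.001, -0.0, -1.0]]
wrist_force: [-9.2, 1.7, 17.4]
opening: 0.154
```

Run:
```python
from h import *
grab('wrist','w7');grab('scene','s7');s=sense();print(s['eef_pos'],s['wrist_force'],s['moment'])
X=lambda P:(abs(P[...,0]-.53)<.12)&(abs(P[...,1]+.012)<.12)
z=load('w7');P=cloud(z)
c=np.array([.5355,-.0138]);a=np.radians(-15.9);R=np.array([[np.cos(a),-np.sin(a)],[np.sin(a),np.cos(a)]])
q=(P[...,:2]-c)@R
k=(abs(q[...,1])<.028)&(P[...,2]>.045)&(P[...,2]<.056)&(z['d']>0)
A=np.c_[q[k],np.ones(k.sum())];co=np.linalg.lstsq(A,P[k][:,2],rcond=None)[0]
print('plate top z',np.median(P[k][:,2]),'plane slopes',co,'edge x',np.percentile(q[k][:,0],[.5,99.5]),'y',np.percentile(q[k][:,1],[1,99]))
comp('w7','blue base',lambda P,H,S,V:X(P)&(P[...,2]>.02)&(P[...,2]<.034)&(H>100)&(H<125)&(S>100))
k=(abs(abs(q[...,1])-.020)<.006)&(q[...,0]<-.058)&(q[...,0]>-.069)&(z['d']>0);print('pad z',np.median(P[k][:,2]),k.sum())
N=lambda P:(abs(P[...,0]-.53)<.2)&(abs(P[...,1]-.309)<.08)
comp('s7','guard',lambda P,H,S,V:N(P)&(P[...,2]>.06)&(P[...,2]<.14)&(H>15)&(H<35)&(S>100))
comp('s7','guardgrip',lambda P,H,S,V:N(P)&(P[...,2]>.128)&(P[...,2]<.17)&(V<70))
b=cv2.imread('pics/s7.png')[90:330,160:480]
cv2.imwrite('pics/c7.png',cv2.resize(b,(800,600)))
```

```text
[ 0.52909115 -0.01063856  0.06018128] [-8.98352388  1.25556159 16.98920189] [0.23353926 1.38606079 0.01236389]
plate top z 0.05024828395262043 plane slopes [ 3.12280928e-03 -9.04524419e-05  5.03315394e-02] edge x [-0.05671623  0.00701396] y [-0.0276212   0.02763251]
blue base 6402 px [317. 107.] mean [0.463  0.0071 0.0291] rect [array([468.7,   5.4]), array([109.6,  29.4]), np.float64(74.1)] z [0.0269 0.0291 0.0306]
pad z 0.030222922205939695 1121
guard 341 px [402. 132.] mean [0.5347 0.2985 0.1004] rect [array([533.5, 304.9]), array([36.3, 91.2]), np.float64(87.0)] z [0.0669 0.1037 0.1273]
guardgrip 133 px [406. 119.] mean [0.5352 0.3042 0.1483] rect [array([532.3, 307. ]), array([16.9, 45.7]), np.float64(80.9)] z [0.1296 0.1499 0.1614]
```

View pics/c7.png

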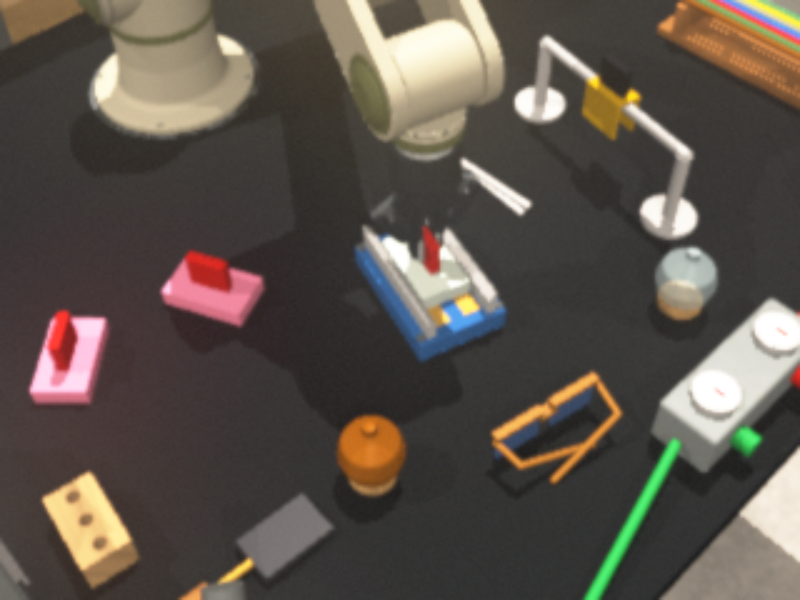

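The picture shows the plate seated flat in the channel at (435,270), still gripped. The guard is astride the rail at (607,105) and the bystanders are in place. The pad reads 30.2 mm with the camera's −0.8 mm bias, so it is at 31 mm, fully down. I'm handing in.

```bash
python3 -c "
from plant import *
s=sense();print(s['time_s'],s['eef_pos'],s['wrist_force'],s['opening']);print(close_job())"
```

```text
17.3667 [ 0.52909115 -0.01063856  0.06018128] [-8.98352388  1.25556159 16.98920189] 0.15138516576890484
the job is handed in; nothing more can be done
None
```

The job is done and handed in at 17.4 s. I lifted the guard off the press, hung it astride the rail and let go of it. I then lowered the plate straight onto the pin, which I had located at press x ≈ −6.6 mm once the guard was off, so no sliding was needed. The arm is still gripping the red handle and holding the plate pressed down.

**Press:** The last checks show the pad top at about 31 mm and the plate top at about 51 mm, after correcting a 0.8 mm camera bias. That is fully down, with the plate level to about 0.2°. The hold is steady at about 17 N, and the arm moved only 0.9 mm of the last 2 mm commanded, as expected at a hard stop.

**Guard and bystanders:** The guard was still on the rail. The glass globes, spectacles and other things looked in place in the last picture; I did not measure their positions again.

**One oddity:** There was a sideways force of about 9 N along the channel while pressing, probably from contact between plate and press. I left it as it was, well under the limits.

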